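# Function check of a latching stop button

## Task

Check the machine's mushroom stop button without grasping anything: with the fingertips, press the eared mushroom head straight down until it latches, and take the fingers off it so that it is seen to stay down by itself. Then push one of its ears sideways to twist the head clockwise (seen from above) until it springs back up, and finally press the round reset button on the smaller box fully in and let it come back out. Both boxes and the things lying near stay where they are: do not lift, tip or shove them.

Things in the scene. Friction and masses are not known exactly. Their poses are not given: they have to be found in the camera images.
- stop_box: the stop box: the larger grey box, 120 x 120 mm and 60 mm high, about 3 kg, standing loose on the table on rubber feet. Origin at the centre of its underside, z up. The mushroom stop's axis is vertical through this origin.
- stop_top (a point): the centre of the top of the mushroom head, on its axis; moves down and turns with the head. The head is a black dome of 58 mm diameter, 20 mm from its underside to its top, its top 42 mm above the box's lid when out. Two opposite ears stick out level from its rim. Between lid and head is a collar 8 mm high and 52 mm across. The point's x axis points along ear a, z up.
- ear_a (a point): a point inside one ear of the head, 44 mm from the axis, at half the ear's height. An ear is a block that reaches from the dome out to 54 mm from the axis, 12 mm thick (across), 14 mm high; its lower face is 22 mm above the box's lid when the head is out and about 12.5 mm above it when latched.
- ear_b (a point): the same point in the opposite, equal ear
- stop_press (a joint): how far the head is pressed down, m: 0 fully out, 0.012 at its stop. Straight pressing takes about 3 to 5 N, rising sharply at the stop; past 0.0095 an inner latch catches, and the head then stays down at about 0.0095 when let go. Only twisting the head frees it.
- stop_twist (a joint): how far the head is twisted clockwise seen from above, rad: 0 at rest, 1.1 at its stop; it does not turn the other way. A weak spring turns it back to 0 when let go (about 1 N at an ear). The latch lets go at about 0.6 and the head then springs up.
- reset_box: the reset box: the smaller grey box, 90 x 90 mm and 60 mm high, about 2 kg, standing loose. Origin at the centre of its underside, z up.
- reset_top (a point): the centre of the top of the round black reset button, 36 mm in diameter, in the middle of the reset box's lid; moves down with the button. Round it is an aluminium collar 52 mm across, 12 mm high above the lid; the button stands 11 mm above this collar when out, 4 mm when fully in.
- reset (a joint): how far the reset button is pressed in, m: 0 out, 0.007 fully in (about 6 N). It springs back when let go.
- coupling: bystander: steel pipe coupling with a cap, 42 mm across, 42 mm high, loose; origin at the centre of its underside
- block: bystander: light metal block with a bore, 42 x 124 x 38 mm, loose; origin at the centre of its underside
- tape: bystander: tape measure, 36 x 90 x 64 mm, loose; origin at the centre of its underside
Not all that is in view belongs to the job. What is shaped like the stop_box but blue, turquoise or yellow is not meant.

How it is judged:
By the outcome, as a careful person would: the job done as asked, in the order asked, and still so for the second after the job is handed in, with the robot touching nothing.
It also fails if it takes over 51 s, if anything falls off the work surface, if the arm or the gripper's body presses on something with over 40 N, if the wrist force passes 120 N, or if a joint passes its speed limit or range.

## Robot

A 6-joint arm with a two-finger parallel gripper is mounted at the origin on the work surface; the furniture and walls round the work are solid. World frame = base frame: x ahead of the robot, y to its left, z up, the work surface at z = 0. Lengths are in m, angles in degrees, forces in N, time in s.
With the tool pointing down it reaches from about 0.4 to 0.825 m from the base axis. Payload 7 kg.
Tool frame: the origin (TCP) lies midway between the tips of the shut fingers; the grasp point (between the pads) lies 19 mm behind it; z points along the fingers, y is the line along which they close (so a half turn about z gives the same grasp; the last joint's range is limited). The gripper opens to 88 mm and grips with 3 to 60 N. Pads are 19 mm wide; open, the fingers measure 130 mm over their backs; the gripper's body (78 mm by 193 mm) begins 47 mm behind the grasp point.
Start: joints at [88.069, 20.546, 0.682, 0, -70.136, -16.507], TCP at [0.213, 0.64, 0.227] pointing down, gripper open.
Joint ranges: [-176.03, 176.03], [-82.01, 121.73], [-58.28, 71.71], [-173.87, 95.51], [-174.79, -0.11], [-173.66, 173.66]. Speed limits (degrees/s): [136.94, 136.94, 172.46, 180, 180, 180].

## Interface

Orientations are given as [roll, pitch, yaw] about the fixed x, y, z axes, in that order (R = Rz(yaw) Ry(pitch) Rx(roll)).
In Python, from plant import r gives the robot as it stands.
- The arm moves only by the tool drive_tool, never from a script. Its argument "commands" is a list of rows, each an object of numbers: "hand": the closure, from 0 (fully open) to 1 (shut); "tx", "ty", "tz": the shift along the world's x, y, z scaled (see below); "turn": the turn about the world's z scaled (see below). A call has 1 to 10 rows; each row is the pose to reach, as a shift and turn from the pose commanded when the call began; what a row does not reach only later rows make up. The controller multiplies each number of a shift by 0.6 m and each number of a turn by 90 degrees. A row lasts 1/10 s, in which the tool goes at most 50 mm and 8.59 degrees, less where a joint would pass 70% of its speed; a pose out of reach is approached as far as the arm can. A call with a number of a shift or a turn outside -1 to 1 is refused whole. A call with a gripper value outside its range is refused whole. The fingers move at their own pace and stop on an object; "grip_force" is the grip in N (left out, the last holds). Time passes only in rows, so rows that repeat a pose let the fingers close. It gives the time, the measured TCP pose, the force, the opening and the grip force at its end, in the units of the state.
- r.get_state(): the state, without advancing time (a new reading comes with each control period).
- r.capture(name): name is "side" or "top"; returns a dict with "frame" (400x640x3 uint8, red, green, blue), "fx", "fy", "cx", "cy" (pixels), "world_from_camera" (4x4, takes a point from camera to world coordinates). Camera axes: x right, y down, z forward; pixel columns grow to the right and rows downward; lengths in m; the calibration is good to about 2 mm. A picture is of the moment at which its call begins. There is no depth.
- r.close_job(): hands the job in; it is judged then, once.
Trained networks look in the newest picture that a camera, given by its name, has taken for a name from the list of things; names that differ only in an ending like _2 or _b are one class to them, and where a whole thing is asked for, a point or a joint stands for the part that bears it (a point fixed in the world has none). Each returns a list of dicts, best first, with "score" (0 to 1); they miss things now and then, are a little off and sometimes report something else, mostly with a low value. They report only what shows in the picture. A call takes as long as a camera call. They do not tell look-alikes from the thing itself.
- r.trace(label, camera): "pixels" (400x640 bool, what is visible of it) and "extent" ([left, top, right, bottom] in pixels, round what is visible of it).
The state is a dict: "time_s": time; "joints": joint angles; "qd": joint speeds; "joint_torque": joint torques, N m; "tcp_pos": TCP position; "eef_rot": TCP orientation; "contact_force": force on the tool from outside, world axes, zero at the start; "moment": the same for the moment, N m; "gripper_width": finger opening in m; "gripper_force": force on a finger pad.
Only numpy, scipy, OpenCV 4.12 (cv2) and the standard library are available. Lean on these libraries where they do the work, as an engineer would, in place of code of your own. Each camera call takes 0.05 s, during which the arm holds its last target. There are 200 camera calls.

## Working session

There is one attempt and no reset: what is moved stays moved. The work goes in short steps, Python scripts to look and compute and a tool call to move; the robot and the scene stay as the last step left them, time stands still between calls to the robot, and variables do not carry over. Pictures are saved under pics/ and viewed, at most 10 in all, crops included, and the job is handed in when it is done.

Besides the shell and the picture viewer there is one more tool, called by a JSON object that holds its "api" and its "payload", one argument or row to a line. drive_tool: Moves the arm, as the interface text tells. Its arguments: {"type":"object","properties":{"commands":{"type":"array"},"grip_force":{"type":"number"}},"required":["commands"]}

```bash
mkdir -p pics; ls
python3 - <<'E'
from plant import r
import cv2,numpy as np
s=r.get_state();print({k:np.round(v,3).tolist() for k,v in s.items()})
for c in("side","top"):
    d=r.capture(c);cv2.imwrite(f"pics/{c}0.png",d["frame"][:,:,::-1])
    print(c,d["fx"],d["cx"],d["cy"],np.round(d["world_from_camera"],4).tolist())
    for l in("stop_box","stop_top","ear_a","reset_box","reset_top","coupling","block","tape"):
        for o in r.trace(l,c): 
            p=o["pixels"];v,u=np.nonzero(p);print(l,round(o["score"],2),np.round(o["extent"],1),u.mean().round(1),v.mean().round(1),len(u))
E
```

```text
pics
{'time_s': 0.0, 'joints': [88.069, 20.592, 0.635, -0.021, -70.136, -16.506], 'qd': [0.004, -0.02, -0.031, -0.058, 0.081, 0.007], 'joint_torque': [-0.001, -58.271, 29.305, 6.997, 0.007, -0.0], 'tcp_pos': [0.213, 0.64, 0.226], 'eef_rot': [179.906, -0.007, -18.445], 'contact_force': [0.572, 0.176, 0.42], 'moment': [0.036, -0.007, 0.014], 'gripper_force': 0.0, 'gripper_width': 0.087}
side 471.99333540506285 324.04883713652373 201.48364449168804 [[-0.9991, 0.0264, -0.0346, 0.5619], [0.0435, 0.6143, -0.7879, 1.0224], [0.0004, -0.7886, -0.6149, 0.8555], [0.0, 0.0, 0.0, 1.0]]
stop_box 0.91 [336.7 174.6 379.7 217.1] 359.3 197.9 1719
stop_box 0.9 [277.1 237.8 345.6 299.2] 310.7 266.7 2758
stop_box 0.7 [381.3 226.2 432.9 278.1] 405.2 250.4 2394
stop_box 0.69 [378.7 284.  456.1 361. ] 416.1 320.0 3662
stop_box 0.49 [290.2 240.6 326.1 258.9] 309.4 249.8 493
stop_top 0.96 [287.4 239.7 328.9 261.8] 309.4 249.7 495
stop_top 0.83 [387.2 226.  428.8 243. ] 408.7 233.0 484
stop_top 0.8 [342.3 175.2 380.7 189.1] 359.1 181.5 283
stop_top 0.69 [400.  286.3 436.6 318.7] 418.8 302.2 616
ear_a 0.84 [338
[... 1049 characters left out ...]
p_top 0.92 [254.5 187.8 276.4 215.6] 266.1 199.3 376
stop_top 0.91 [200.9 261.7 220.6 291.7] 209.3 276.4 301
stop_top 0.9 [273.7 259.6 295.1 298.3] 283.5 280.3 379
stop_top 0.26 [293.1 145.8 321.3 159.4] 309.0 151.9 332
ear_a 0.93 [198.8 262.  222.1 291.2] 209.6 277.1 363
ear_a 0.82 [345.8 230.6 367.8 264.6] 357.7 246.6 380
ear_a 0.65 [269.  262.4 296.9 299.5] 283.4 280.1 404
ear_a 0.58 [259.7 190.1 274.1 211.7] 266.2 199.3 268
reset_box 0.64 [395.4 193.1 428.  223.1] 409.3 209.9 969
coupling 0.61 [335.9 188.8 349.7 205.2] 341.8 194.2 93
block 0.58 [355.9 141.  397.4 160.2] 378.1 150.4 554
tape 0.69 [291.7 143.3 327.  160.1] 309.6 152.3 353
tape 0.47 [356.2 142.5 396.  161.7] 377.8 150.6 584
```

Run:
```python
import cv2
a=cv2.imread("pics/side0.png")[130:380,220:480];b=cv2.imread("pics/top0.png")[120:320,170:450]
cv2.imwrite("pics/c_side.png",cv2.resize(a,None,fx=2.4,fy=2.4,interpolation=3))
cv2.imwrite("pics/c_top.png",cv2.resize(b,None,fx=2.8,fy=2.8,interpolation=3))
```

```text
(no output)
```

View pics/c_side.png

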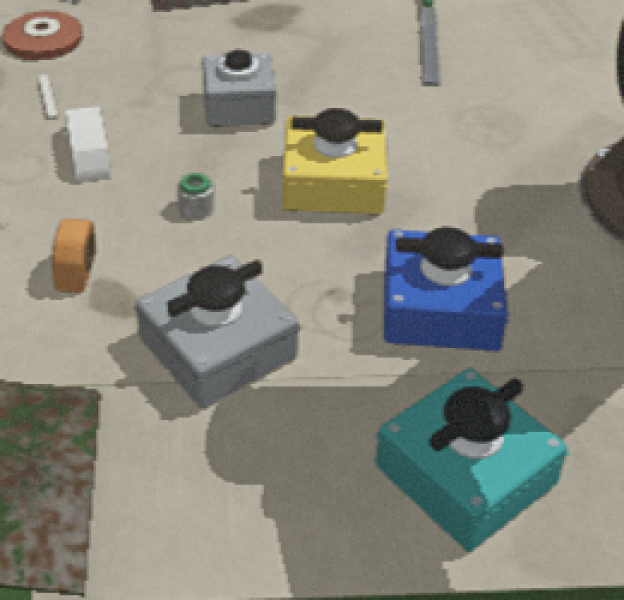

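View pics/c_top.png

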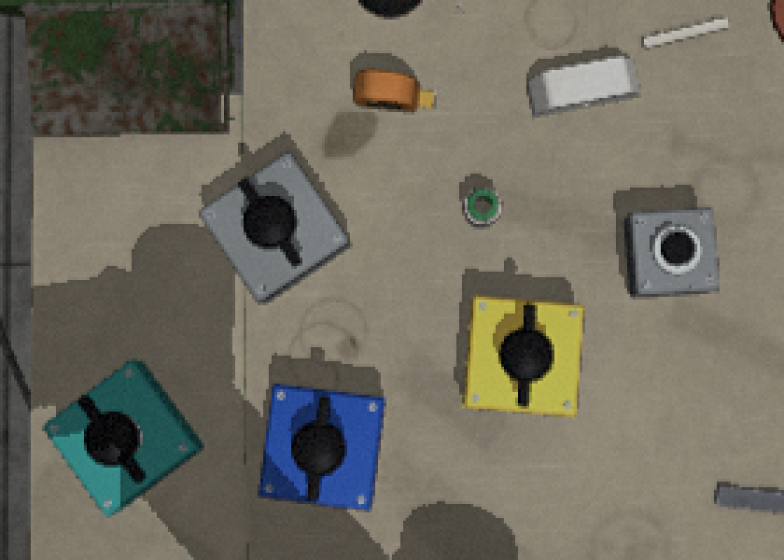

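Candidates shaped like the stop box (side / top pixels):
- Grey: (310,267) / (268,201)
- Blue: (405,250) / (285,280)
- Turquoise: (416,320) / (214,276)
- Yellow: (359,198) / (356,248)

The grey one is the stop box. The reset box is the smaller grey one at (320,167) / (409,210), with its black button at about (319,155) / (413,209). Next I'll locate both.

```bash
cat > h.py <<'E'
import numpy as np,cv2
from plant import r
def ray(d,u,v):
    T=d["world_from_camera"];w=T[:3,:3]@np.array([(u-d["cx"])/d["fx"],(v-d["cy"])/d["fy"],1]);return T[:3,3],w/np.linalg.norm(w)
def atz(d,u,v,z):
    o,w=ray(d,u,v);return o+w*(z-o[2])/w[2]
def tri(*rs):
    A=0;b=0
    for o,w in rs:
        P=np.eye(3)-np.outer(w,w);A=A+P;b=b+P@o
    return np.linalg.solve(A,b)
def proj(d,p):
    T=np.linalg.inv(d["world_from_camera"]);q=T[:3,:3]@np.asarray(p).T+T[:3,3:];return np.c_[d["fx"]*q[0]/q[2]+d["cx"],d["fy"]*q[1]/q[2]+d["cy"]]
def dark(d,box,th=55):
    l,t,ri,b=box;g=d["frame"][t:b,l:ri].max(2)<th
    n,lab,st,_=cv2.connectedComponentsWithStats(g.astype(np.uint8));i=1+st[1:,4].argmax()
    v,u=np.nonzero(lab==i);return u+l,v+t
# head model points (rel. to axis, lid top z offset): dome sphere cap + ears
def head(x,y,psi,z0=0.102,rz=0):
    P=[]
    for a in np.linspace(0,2*np.pi,48,endpoint=False):
        for h,rr in((-.02,.029),(-.012,.027),(-.005,.018),(0,.0)): P.append([rr*np.cos(a),rr*np.sin(a),h])
    E=np.array([[l,t,h] for l in(.02,.054) for t in(-.006,.006) for h in(-.02,-.006)])
    c,s=np.cos(psi),np.sin(psi);R=np.array([[c,-s,0],[s,c,0],[0,0,1]])
    return [np.asarray(q)@R.T+[x,y,z0] for q in(P,E,E*[-1,1,1])]
def mask(d,parts,S=4):
    m=np.zeros((400*S,640*S),np.uint8)
    for q in parts:cv2.fillConvexPoly(m,cv2.convexHull(np.round((proj(d,q)+.5)*S).astype(np.int32)),1)
    return cv2.resize(m.astype(np.float32),(640,400),interpolation=cv2.INTER_AREA)
E
python3 - <<'E'
from h import *
from scipy.optimize import minimize
D={c:r.capture(c) for c in("side","top")}
bx={"side":(280,225,345,275),"top":(240,170,300,235)}
M={}
for c in D:
    u,v=dark(D[c],bx[c]);m=np.zeros((400,640),np.float32);m[v,u]=1;M[c]=m;print(c,len(u),u.mean(),v.mean())
    t=[o for o in r.trace("stop_top",c)]
p=tri(*[ray(D[c],*[k.mean() for k in np.nonzero(M[c])[::-1]]) for c in D]);print("tri",p)
def cost(q,cs=("side","top")):return sum(np.abs(mask(D[c],head(q[0]/100,q[1]/100,q[2],q[3]/100 if len(q)>3 else .102))-M[c]).sum() for c in cs)
for cs in(("side","top"),("side",),("top",)):
    best=min((minimize(cost,[p[0]*100,p[1]*100,a],args=(cs,),method="Nelder-Mead",options=dict(initial_simplex=np.array([p[0]*100,p[1]*100,a])+np.array([[0,0,0],[1,0,0],[0,1,0],[0,0,.3]]))) for a in np.radians([0,30,60,90,120,150])),key=lambda o:o.fun)
    print(cs,best.x[:2]/100,np.degrees(best.x[2]),best.fun)
bb={"side":(308,146,332,162),"top":(402,198,424,220)}
R={}
for c in D:
    u,v=dark(D[c],bb[c]);R[c]=ray(D[c],u.mean(),v.mean());print(c,len(u),u.mean(),v.mean(),atz(D[c],u.mean(),v.mean(),.08))
print("reset",tri(*R.values()))
# other things
for l,z in(("coupling",.03),("block",.03),("tape",.04)):
    c={};
    for k in D:
        o=r.trace(l,k)
        if o:
            v,u=np.nonzero(o[0]["pixels"]);print(l,k,atz(D[k],u.mean(),v.mean(),z))
E
```

```text
side 203 305.3497536945813 252.0295566502463
top 359 265.74373259052925 198.64345403899722
tri [0.56648596 0.22021107 0.07948422]
('side', 'top') [0.56214587 0.21987457] 32.95660747147214 382.5625
('side',) [0.56281286 0.21493027] 43.546492254407696 334.0
('top',) [0.56209337 0.22024153] 32.84331132584367 31.375
side 43 318.95348837209303 155.02325581395348 [ 0.5237322  -0.20276194  0.08      ]
top 103 411.43689320388347 208.01941747572815 [ 0.52373885 -0.21084961  0.08      ]
reset [ 0.5238886  -0.21191708  0.07429146]
coupling side [0.57931375 0.00777952 0.03      ]
coupling top [ 0.57659593 -0.00834939  0.03      ]
block side [ 0.71029907 -0.099611    0.03      ]
block top [ 0.71121264 -0.12541916  0.03      ]
tape side [0.70992387 0.11248188 0.04      ]
tape top [0.70895221 0.09037542 0.04      ]
```

Run:
```python
from h import *
from scipy.optimize import minimize
D={c:r.capture(c) for c in("side","top")}
f=D["side"]["frame"];print(f[242:258,305].max(1),f[150:160,319].max(1),f[208,404:420].max(1))
bx={"side":(280,225,345,275),"top":(240,170,300,235)};M={}
for c,th in(("side",85),("top",60)):
    u,v=dark(D[c],bx[c],th);m=np.zeros((400,640),np.float32);m[v,u]=1;M[c]=m;print(c,len(u),u.mean(),v.mean())
def cost(q,cs):return sum(np.abs(mask(D[c],head(q[0]/100,q[1]/100,q[2]))-M[c]).sum() for c in cs)
for cs in(("side","top"),("side",),("top",)):
    o=minimize(cost,[56.2,22,.57],args=(cs,),method="Nelder-Mead",options=dict(initial_simplex=np.array([56.2,22,.57])+np.array([[0,0,0],[1,0,0],[0,1,0],[0,0,.3]])))
    print(cs,o.x[:2]/100,np.degrees(o.x[2]),o.fun)
# cylinder button fit
def cyl(x,y,z=.083,h=.011,R=.018):
    a=np.linspace(0,6.28,40);return [np.array([[x+R*np.cos(t),y+R*np.sin(t),k] for t in a for k in(z-h,z)])]
bb={"side":(308,146,332,163),"top":(402,198,424,220)};B={}
for c,th in(("side",90),("top",90)):
    u,v=dark(D[c],bb[c],th);m=np.zeros((400,640),np.float32);m[v,u]=1;B[c]=m;print(c,len(u))
for cs in(("side","top"),("side",),("top",)):
    g=lambda q:sum(np.abs(mask(D[c],cyl(q[0]/100,q[1]/100))-B[c]).sum() for c in cs)
    o=minimize(g,[52.4,-20.8],method="Nelder-Mead",options=dict(initial_simplex=[[52.4,-20.8],[53,-20.8],[52.4,-20]]));print("reset",cs,o.x/100,o.fun)
```

```text
[49 43 56 51 56 58 55 56 53 54 60 56 50 49 52 44] [141  57  44  55  53  62  59  42  42 121] [181 181 182 181 180 184 180 181 180 178 182 184 183 181 180 180]
side 470 308.83829787234043 249.97021276595746
top 365 265.76164383561644 198.54794520547946
('side', 'top') [0.56157852 0.21881576] 33.23283801328784 126.25
('side',) [0.56064713 0.21746528] 34.64555015291258 83.3125
('top',) [0.56192972 0.22019835] 32.805387669682894 29.25
side 73
top 115
reset ('side', 'top') [ 0.52393695 -0.21111797] 39.8125
reset ('side',) [ 0.52251325 -0.21152374] 23.625
reset ('top',) [ 0.52385662 -0.21112898] 15.1875
```

{"api": "drive_tool", "payload": {
  "commands": [
    {"hand": 1,"tx": 0.581,"ty": -0.701,"tz": 0,"turn": 0.571},
    {"hand": 1,"tx": 0.581,"ty": -0.701,"tz": 0,"turn": 0.571},
    {"hand": 1,"tx": 0.581,"ty": -0.701,"tz": 0,"turn": 0.571},
    {"hand": 1,"tx": 0.581,"ty": -0.701,"tz": 0,"turn": 0.571},
    {"hand": 1,"tx": 0.581,"ty": -0.701,"tz": 0,"turn": 0.571},
    {"hand": 1,"tx": 0.581,"ty": -0.701,"tz": 0,"turn": 0.571},
    {"hand": 1,"tx": 0.581,"ty": -0.701,"tz": 0,"turn": 0.571},
    {"hand": 1,"tx": 0.581,"ty": -0.701,"tz": 0,"turn": 0.571},
    {"hand": 1,"tx": 0.581,"ty": -0.701,"tz": 0,"turn": 0.571},
    {"hand": 1,"tx": 0.581,"ty": -0.701,"tz": 0,"turn": 0.571}
  ],
  "grip_force": 20
}}

```text
time_s: 2.5
tcp_pos: [0.5311, 0.2568, 0.227]
eef_rot: [-180.0, -0.0, 33.0]
contact_force: [0.5, 1.3, -0.7]
gripper_width: 0.0132
gripper_force: 0.0
```

{"api": "drive_tool", "payload": {
  "commands": [
    {"hand": 1,"tx": 0.0508,"ty": -0.0622,"tz": -0.1,"turn": 0},
    {"hand": 1,"tx": 0.0508,"ty": -0.0622,"tz": -0.16,"turn": 0},
    {"hand": 1,"tx": 0.0508,"ty": -0.0622,"tz": -0.16,"turn": 0},
    {"hand": 1,"tx": 0.0508,"ty": -0.0622,"tz": -0.16,"turn": 0},
    {"hand": 1,"tx": 0.0508,"ty": -0.0622,"tz": -0.16,"turn": 0}
  ]
}}

```text
time_s: 3.0
tcp_pos: [0.5613, 0.2223, 0.1324]
eef_rot: [180.0, -0.1, 33.0]
contact_force: [1.0, 0.7, 0.6]
gripper_width: 0.0003
gripper_force: 0.0
```

Run:
```python
from h import *
print(np.round(r.get_state()["tcp_pos"],4))
a,b=[r.capture(c)["frame"][:,:,::-1] for c in("side","top")]
print(np.round(r.get_state()["tcp_pos"],4))
cv2.imwrite("pics/p1.png",np.hstack([cv2.resize(a[190:320,250:390],(560,520)),cv2.resize(b[170:240,225:255+0+0] if 0 else b[150:280,230:290],(240,520))]))
```

```text
[0.5613 0.2223 0.1324]
[0.5614 0.2228 0.133 ]
```

View pics/p1.png

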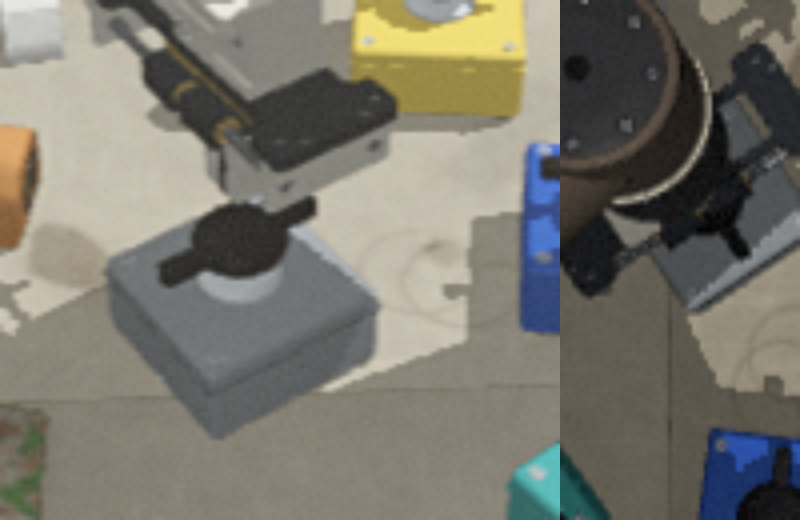

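The shut fingertips are right above the grey box's head, at about (240,195) in the crop. I'll shift 3 mm in y and press.

{"api": "drive_tool", "payload": {
  "commands": [
    {"hand": 1,"tx": 0,"ty": -0.005,"tz": -0.03},
    {"hand": 1,"tx": 0,"ty": -0.005,"tz": -0.05},
    {"hand": 1,"tx": 0,"ty": -0.005,"tz": -0.055},
    {"hand": 1,"tx": 0,"ty": -0.005,"tz": -0.06},
    {"hand": 1,"tx": 0,"ty": -0.005,"tz": -0.063},
    {"hand": 1,"tx": 0,"ty": -0.005,"tz": -0.066},
    {"hand": 1,"tx": 0,"ty": -0.005,"tz": -0.069},
    {"hand": 1,"tx": 0,"ty": -0.005,"tz": -0.07},
    {"hand": 1,"tx": 0,"ty": -0.005,"tz": -0.07}
  ]
}}

```text
invalid input
```

{"api": "drive_tool", "payload": {
  "commands": [
    {"hand": 1,"tx": 0,"ty": -0.005,"tz": -0.03,"turn": 0},
    {"hand": 1,"tx": 0,"ty": -0.005,"tz": -0.05,"turn": 0},
    {"hand": 1,"tx": 0,"ty": -0.005,"tz": -0.055,"turn": 0},
    {"hand": 1,"tx": 0,"ty": -0.005,"tz": -0.06,"turn": 0},
    {"hand": 1,"tx": 0,"ty": -0.005,"tz": -0.063,"turn": 0},
    {"hand": 1,"tx": 0,"ty": -0.005,"tz": -0.066,"turn": 0},
    {"hand": 1,"tx": 0,"ty": -0.005,"tz": -0.069,"turn": 0},
    {"hand": 1,"tx": 0,"ty": -0.005,"tz": -0.07,"turn": 0},
    {"hand": 1,"tx": 0,"ty": -0.005,"tz": -0.07,"turn": 0}
  ]
}}

```text
time_s: 4.0
tcp_pos: [0.5611, 0.2189, 0.0898]
eef_rot: [-180.0, -0.1, 33.0]
contact_force: [-4.0, 1.6, 11.5]
gripper_width: 0.0006
gripper_force: 5.2
```

{"api": "drive_tool", "payload": {
  "commands": [
    {"hand": 1,"tx": 0,"ty": 0,"tz": 0.03,"turn": 0},
    {"hand": 1,"tx": 0,"ty": 0,"tz": 0.08,"turn": 0},
    {"hand": 1,"tx": 0,"ty": 0,"tz": 0.08,"turn": 0},
    {"hand": 1,"tx": 0,"ty": 0,"tz": 0.08,"turn": 0},
    {"hand": 1,"tx": 0,"ty": 0,"tz": 0.08,"turn": 0}
  ]
}}

```text
time_s: 4.5
tcp_pos: [0.5599, 0.2176, 0.1356]
eef_rot: [-180.0, 0.1, 32.9]
contact_force: [-0.3, -0.3, -1.0]
gripper_width: 0.0004
gripper_force: 0.0
```

Run:
```python
from h import *
from scipy.optimize import minimize
d=r.capture("side");print(np.round(r.get_state()["tcp_pos"],4))
cv2.imwrite("pics/p2.png",cv2.resize(d["frame"][190:320,250:390,::-1],(560,520)))
u,v=dark(d,(280,225,345,275),85);m=np.zeros((400,640),np.float32);m[v,u]=1;print(len(u))
for z in(.102,.0925):
    f=lambda q:np.abs(mask(d,head(q[0]/100,q[1]/100,q[2],z))-m).sum()
    o=minimize(f,[56.1,21.9,.57],method="Nelder-Mead",options=dict(initial_simplex=np.array([56.1,21.9,.57])+np.array([[0,0,0],[1,0,0],[0,1,0],[0,0,.3]])));print(z,o.x[:2]/100,np.degrees(o.x[2]),o.fun)
```

```text
[0.5599 0.2176 0.1354]
485
0.102 [0.56057828 0.22634733] 34.72242021282593 80.5
0.0925 [0.56083989 0.21653989] 35.066785764010206 72.1875
```

View pics/p2.png

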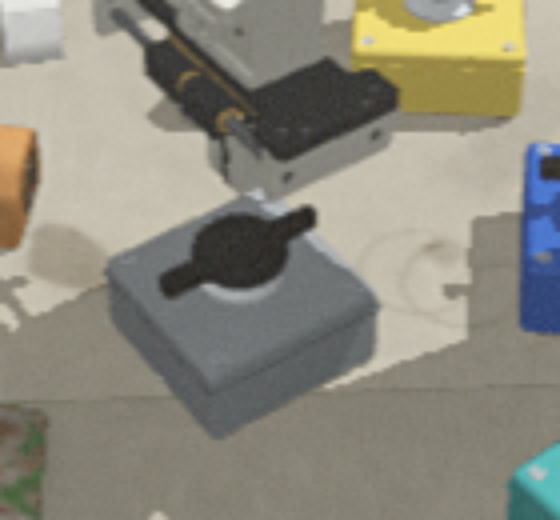

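The head stays latched down by itself with its ears still at 33°, and the box hasn't moved. Next I'll go beside ear a on its counter-clockwise side.

{"api": "drive_tool", "payload": {
  "commands": [
    {"hand": 1,"tx": 0.033,"ty": 0.096,"tz": 0,"turn": 0},
    {"hand": 1,"tx": 0.033,"ty": 0.096,"tz": 0,"turn": 0},
    {"hand": 1,"tx": 0.033,"ty": 0.096,"tz": 0,"turn": 0},
    {"hand": 1,"tx": 0.033,"ty": 0.096,"tz": 0,"turn": 0},
    {"hand": 1,"tx": 0.033,"ty": 0.096,"tz": 0,"turn": 0}
  ]
}}

```text
time_s: 5.05
tcp_pos: [0.5798, 0.2748, 0.1361]
eef_rot: [180.0, 0.1, 32.9]
contact_force: [-1.2, -0.5, -0.4]
gripper_width: 0.0004
gripper_force: 0.0
```

Now down 60 mm, with checks on the force.

{"api": "drive_tool", "payload": {
  "commands": [
    {"hand": 1,"tx": 0,"ty": 0,"tz": -0.03,"turn": 0},
    {"hand": 1,"tx": 0,"ty": 0,"tz": -0.06,"turn": 0},
    {"hand": 1,"tx": 0,"ty": 0,"tz": -0.08,"turn": 0},
    {"hand": 1,"tx": 0,"ty": 0,"tz": -0.09,"turn": 0},
    {"hand": 1,"tx": 0,"ty": 0,"tz": -0.1,"turn": 0},
    {"hand": 1,"tx": 0,"ty": 0,"tz": -0.1,"turn": 0},
    {"hand": 1,"tx": 0,"ty": 0,"tz": -0.1,"turn": 0}
  ]
}}

```text
time_s: 5.75
tcp_pos: [0.5806, 0.2758, 0.077]
eef_rot: [180.0, -0.0, 33.0]
contact_force: [-0.1, -0.6, -0.5]
gripper_width: 0.0006
gripper_force: 0.0
```

{"api": "drive_tool", "payload": {
  "commands": [
    {"hand": 1,"tx": 0.0075,"ty": -0.0152,"tz": 0,"turn": 0},
    {"hand": 1,"tx": 0.013,"ty": -0.018,"tz": 0,"turn": -0.045},
    {"hand": 1,"tx": 0.0182,"ty": -0.0215,"tz": 0,"turn": -0.089},
    {"hand": 1,"tx": 0.0278,"ty": -0.0293,"tz": 0,"turn": -0.178},
    {"hand": 1,"tx": 0.0363,"ty": -0.0383,"tz": 0,"turn": -0.267},
    {"hand": 1,"tx": 0.0435,"ty": -0.0483,"tz": 0,"turn": -0.356},
    {"hand": 1,"tx": 0.0435,"ty": -0.0483,"tz": 0,"turn": -0.356}
  ]
}}

```text
time_s: 6.45
tcp_pos: [0.6072, 0.2459, 0.0771]
eef_rot: [-180.0, -0.0, 0.7]
contact_force: [0.7, -1.0, -0.3]
gripper_width: 0.0007
gripper_force: 0.0
```

Run:
```python
from h import *
s=r.get_state();print(np.round(s["tcp_pos"],4),s["contact_force"])
d=r.capture("side")
cv2.imwrite("pics/p3.png",cv2.resize(d["frame"][190:320,250:390,::-1],(560,520)))
```

```text
[0.6072 0.2459 0.0771] [ 0.71333388 -0.96814283 -0.31550158]
```

View pics/p3.png

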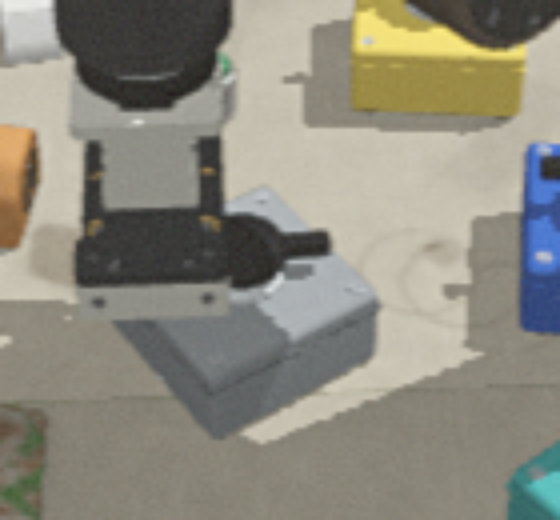

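Ear b now points at about (330,240) in the crop, so the head is twisted roughly 30° and not yet released. I'll push further.

{"api": "drive_tool", "payload": {
  "commands": [
    {"hand": 1,"tx": 0.0055,"ty": -0.0112,"tz": 0,"turn": -0.089},
    {"hand": 1,"tx": 0.0093,"ty": -0.0228,"tz": 0,"turn": -0.178},
    {"hand": 1,"tx": 0.0093,"ty": -0.0228,"tz": 0,"turn": -0.178},
    {"hand": 1,"tx": 0.0093,"ty": -0.0228,"tz": 0,"turn": -0.178}
  ]
}}

```text
time_s: 6.9
tcp_pos: [0.6124, 0.2334, 0.077]
eef_rot: [-180.0, -0.0, -14.7]
contact_force: [2.0, 1.1, 0.5]
gripper_width: 0.0005
gripper_force: 0.6
```

Run:
```python
from h import *
s=r.get_state();print(np.round(s["tcp_pos"],4),s["contact_force"])
d=r.capture("side")
cv2.imwrite("pics/p4.png",cv2.resize(d["frame"][190:320,250:390,::-1],(560,520)))
```

```text
[0.6124 0.2334 0.077 ] [2.04154026 1.09686108 0.51917941]
```

View pics/p4.png

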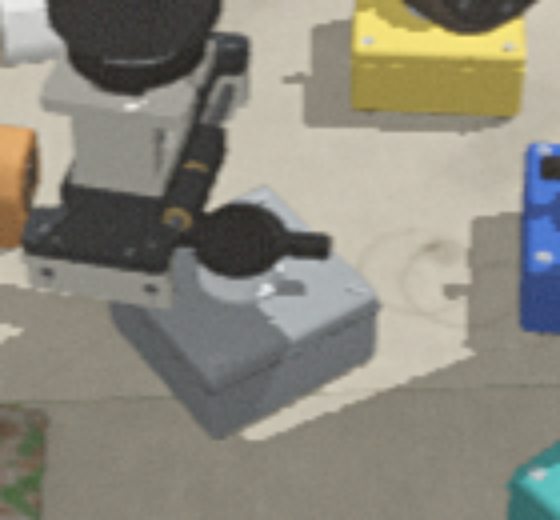

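The head has sprung up: the collar shows below it again. I'll lift straight off.

{"api": "drive_tool", "payload": {
  "commands": [
    {"hand": 1,"tx": 0.02,"ty": 0.0,"tz": 0.01,"turn": 0},
    {"hand": 1,"tx": 0.03,"ty": 0.0,"tz": 0.06,"turn": 0},
    {"hand": 1,"tx": 0.03,"ty": 0.0,"tz": 0.14,"turn": 0},
    {"hand": 1,"tx": 0.03,"ty": -0.05,"tz": 0.15,"turn": 0},
    {"hand": 1,"tx": 0.0,"ty": -0.15,"tz": 0.15,"turn": 0},
    {"hand": 1,"tx": -0.05,"ty": -0.25,"tz": 0.15,"turn": 0},
    {"hand": 1,"tx": -0.08,"ty": -0.33,"tz": 0.15,"turn": 0},
    {"hand": 1,"tx": -0.1,"ty": -0.4,"tz": 0.15,"turn": 0},
    {"hand": 1,"tx": -0.1,"ty": -0.4,"tz": 0.15,"turn": 0}
  ]
}}

```text
time_s: 7.85
tcp_pos: [0.5497, -0.0096, 0.1667]
eef_rot: [180.0, 0.1, -14.9]
contact_force: [-0.2, 0.1, 0.5]
gripper_width: 0.0002
gripper_force: 0.0
```

Run:
```python
from h import *
from scipy.optimize import minimize
d=r.capture("side");print(np.round(r.get_state()["tcp_pos"],4))
cv2.imwrite("pics/p5.png",cv2.resize(d["frame"][130:320,240:440,::-1],(600,570)))
u,v=dark(d,(280,225,345,275),85);m=np.zeros((400,640),np.float32);m[v,u]=1;print(len(u))
for z in(.102,.0925):
    f=lambda q:np.abs(mask(d,head(q[0]/100,q[1]/100,q[2],z))-m).sum()
    o=minimize(f,[56.1,21.9,.57],method="Nelder-Mead",options=dict(initial_simplex=np.array([56.1,21.9,.57])+np.array([[0,0,0],[1,0,0],[0,1,0],[0,0,.3]])));print(z,o.x[:2]/100,np.degrees(o.x[2]),o.fun)
```

```text
[ 0.5489 -0.0112  0.1667]
499
0.102 [0.56119504 0.21704653] 34.41716296870019 67.375
0.0925 [0.5614328  0.20732325] 34.15169535486476 62.6875
```

View pics/p5.png

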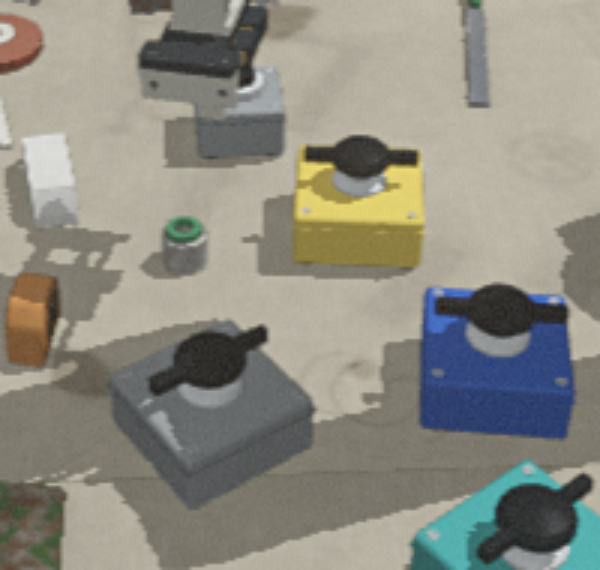

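The head is out again, back at its rest angle, and the box is unmoved. Now the reset button.

{"api": "drive_tool", "payload": {
  "commands": [
    {"hand": 1,"tx": -0.042,"ty": -0.333,"tz": 0,"turn": 0},
    {"hand": 1,"tx": -0.042,"ty": -0.333,"tz": 0,"turn": 0},
    {"hand": 1,"tx": -0.042,"ty": -0.333,"tz": 0,"turn": 0},
    {"hand": 1,"tx": -0.042,"ty": -0.333,"tz": 0,"turn": 0},
    {"hand": 1,"tx": -0.042,"ty": -0.333,"tz": -0.04,"turn": 0},
    {"hand": 1,"tx": -0.042,"ty": -0.333,"tz": -0.08,"turn": 0},
    {"hand": 1,"tx": -0.042,"ty": -0.333,"tz": -0.1,"turn": 0},
    {"hand": 1,"tx": -0.042,"ty": -0.333,"tz": -0.1,"turn": 0},
    {"hand": 1,"tx": -0.042,"ty": -0.333,"tz": -0.1,"turn": 0}
  ]
}}

```text
time_s: 8.8
tcp_pos: [0.5273, -0.2064, 0.1071]
eef_rot: [180.0, -0.0, -15.0]
contact_force: [-0.2, -0.1, -0.1]
gripper_width: 0.0007
gripper_force: 0.0
```

{"api": "drive_tool", "payload": {
  "commands": [
    {"hand": 1,"tx": -0.006,"ty": -0.008,"tz": -0.015,"turn": 0},
    {"hand": 1,"tx": -0.006,"ty": -0.008,"tz": -0.03,"turn": 0},
    {"hand": 1,"tx": -0.006,"ty": -0.008,"tz": -0.038,"turn": 0},
    {"hand": 1,"tx": -0.006,"ty": -0.008,"tz": -0.043,"turn": 0},
    {"hand": 1,"tx": -0.006,"ty": -0.008,"tz": -0.047,"turn": 0},
    {"hand": 1,"tx": -0.006,"ty": -0.008,"tz": -0.05,"turn": 0},
    {"hand": 1,"tx": -0.006,"ty": -0.008,"tz": -0.053,"turn": 0},
    {"hand": 1,"tx": -0.006,"ty": -0.008,"tz": -0.053,"turn": 0},
    {"hand": 1,"tx": -0.006,"ty": -0.008,"tz": -0.053,"turn": 0}
  ]
}}

```text
time_s: 9.7
tcp_pos: [0.5229, -0.2115, 0.0761]
eef_rot: [180.0, -0.0, -15.1]
contact_force: [-6.4, 4.7, 15.1]
gripper_width: 0.0005
gripper_force: 7.5
```

{"api": "drive_tool", "payload": {
  "commands": [
    {"hand": 1,"tx": 0,"ty": 0,"tz": -0.002,"turn": 0},
    {"hand": 1,"tx": 0,"ty": 0,"tz": -0.002,"turn": 0},
    {"hand": 1,"tx": 0,"ty": 0,"tz": -0.002,"turn": 0}
  ]
}}

```text
time_s: 10.0
tcp_pos: [0.523, -0.2116, 0.076]
eef_rot: [180.0, -0.0, -15.1]
contact_force: [-9.1, 6.1, 25.0]
gripper_width: 0.0002
gripper_force: 12.0
```

At its stop: the force rose to 25 N with only 0.1 mm more travel. Lifting off.

{"api": "drive_tool", "payload": {
  "commands": [
    {"hand": 1,"tx": 0,"ty": 0,"tz": 0.02,"turn": 0},
    {"hand": 1,"tx": 0,"ty": 0,"tz": 0.06,"turn": 0},
    {"hand": 1,"tx": 0,"ty": 0,"tz": 0.14,"turn": 0},
    {"hand": 1,"tx": 0,"ty": 0.05,"tz": 0.2,"turn": 0},
    {"hand": 1,"tx": -0.08,"ty": 0.13,"tz": 0.2,"turn": 0},
    {"hand": 1,"tx": -0.1,"ty": 0.2,"tz": 0.2,"turn": 0},
    {"hand": 1,"tx": -0.1,"ty": 0.25,"tz": 0.2,"turn": 0},
    {"hand": 1,"tx": -0.1,"ty": 0.25,"tz": 0.2,"turn": 0},
    {"hand": 1,"tx": -0.1,"ty": 0.25,"tz": 0.2,"turn": 0}
  ]
}}

```text
time_s: 10.9
tcp_pos: [0.4636, -0.0606, 0.1941]
eef_rot: [-180.0, -0.1, -15.0]
contact_force: [-0.2, 0.8, 0.1]
gripper_width: 0.0007
gripper_force: 0.0
```

Run:
```python
from h import *
print(np.round(r.get_state()["tcp_pos"],4))
d=r.capture("side");o=cv2.imread("pics/side0.png")
f=d["frame"][:,:,::-1];cv2.imwrite("pics/p6.png",np.hstack([cv2.resize(k[135:310,235:350],(394,600),interpolation=3) for k in(o,f)]))
```

```text
[ 0.4636 -0.0606  0.1941]
```

View pics/p6.png

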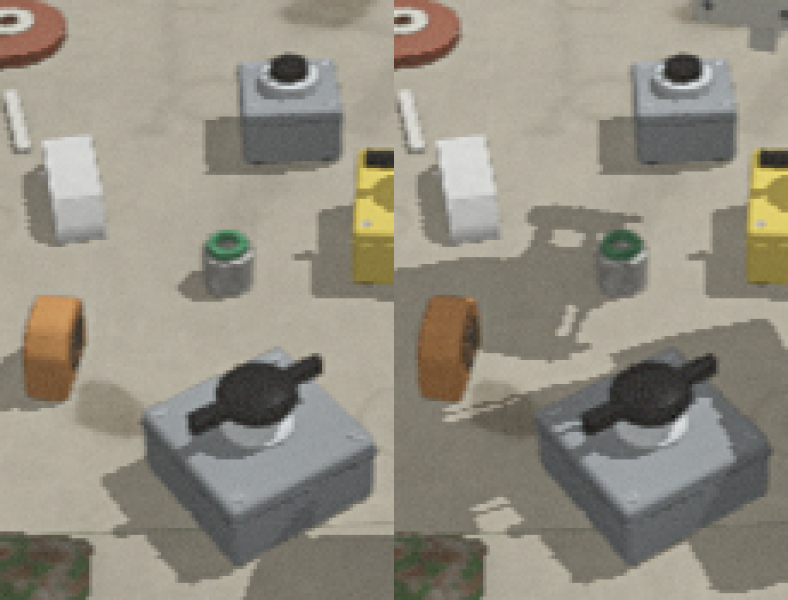

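Before and after match: head out, reset button out, and everything in its place.

```bash
python3 -c "
from plant import r
print(r.close_job())"
```

```text
the job is handed in; nothing more can be done
None
```

The job is handed in after about 11 s of the 51 s allowed: the stop latched and stayed down by itself, the clockwise twist sprang it back up, the reset button was pressed to its stop and came back out, and the last picture shows nothing else moved.

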